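Clamp the next bracket and show the drilled one to the inspection camera

TASK

A blank bracket lies ready in the drill fixture: first swing the toggle clamp fully down onto its foot without shifting it. Then pick up the drilled bracket from the bench and hold it up to the inspection camera, foot down, its drilled outer face square to the tilted lens (leaning back as the camera looks down), centred on the lens axis 12 cm from the lens. Finish still holding it there in the air, quite still, the clamp left down, the camera untouched and the other things on the bench where they stood.

Things in the scene. Friction and masses are not known exactly. Their poses are not given: they have to be found in the camera images.
- toggle_fixture: Fixed drill fixture: white plate 160 x 100 x 12 mm with a red-handled toggle clamp. Origin at the centre of its underside, on the bench; x along the long side, from pad end to handle (away from the robot), y left, z up. Clamp down: its arm is a level bar 12 wide, 10 high, x = -68 to 30 mm, top 54 mm above the bench, pad under it at x = -58; red handle upright at x = 33 to 57 mm, 165 mm high.
- toggle_fixture_lever (a joint): Clamp angle, rad: 1.48 fully open (arm upright, red handle laid back, away from the robot), 0 arm level; on the blank's foot the pad stops at about 0.02. Turns about the fixture's y axis through clamp_pivot, constant friction 0.25 N m, no spring, stays where left: push the arm over from its +x (handle) side, towards -x and down.
- clamp_pivot (a point): Pivot of the clamp: fixed point 30 mm behind the fixture's origin (+x), 49 mm above the bench.
- clamp_arm_top (a point): Point on the clamp arm, 75 mm from the pivot, in the middle of the side that is its top when the clamp is down (so it moves with the arm); press here, square to the arm.
- blank_bracket: Undrilled aluminium angle bracket, like the drilled one but without holes, frame alike. It lies loose in the fixture under the clamp: foot flat on the plate with its middle below the pad, upright towards the fixture's +y side, 25 mm clear of the arm. Not to be shifted.
- drilled_bracket: Part to show: aluminium angle bracket (L), 54 (x) x 36 (y) x 56 (z) mm, 8 mm thick, 70 g, a 13 mm and two 5 mm holes in its upright. Stands loose on its foot on the bench. Origin at the centre of the underside; upright at the +x end (x = 19 to 27), its flat outer face looks to +x; the foot runs to x = -27; z up. Grasp the upright across its edges (36 mm apart, along y), 30 to 45 mm up.
- drilled_bracket_face (a point): Centre of the drilled outer face of the upright: x = 27, y = 0, z = 32 mm in the bracket's frame.
- drilled_bracket_toe (a point): Toe: the free end of the foot, x = -27, y = 0, z = 4 mm in the bracket's frame.
- camera_head: Fixed inspection camera: grey head 44 x 40 x 52 mm with a 32 mm black lens, on a post at the back of the bench (85 mm behind the lens, round foot 100 mm across). Origin at the centre of the lens front. It looks along its -x axis, roughly towards the robot and 25 degrees (0.436 rad) downward; y level, to its side; z up, square to the line of sight.
- view_point (a point): Where the centre of the drilled face belongs: on the lens axis, 120 mm in front of the lens.
- vee_block: Bystander: steel vee block 37 x 45 x 45 mm, loose, origin at the centre of its underside. Leave it.
- pulley: Bystander: small turned aluminium pulley, 42 mm across, 26 mm high, loose, origin at the centre of its underside. Leave it.
- sanding_block: Bystander: brown cork sanding block 56 x 92 x 27 mm, loose, origin at the centre of its underside. Leave it.
Mind the look-alikes: they are no part of the job. What is shaped like the drilled_bracket but green, turquoise or yellow is not meant.

How it is judged:
By the outcome, as a careful person would: the job done as asked, in the order asked, and still so for the second after the job is handed in, while the arm keeps its last pose, push and grip.
It also fails if it takes over 50 s, if anything falls off the work surface, if the arm or the gripper's body presses on something with over 40 N, if the wrist force passes 120 N, or if a joint passes its speed limit or range.

ROBOT

A 6-joint arm with a two-finger parallel gripper is mounted at the origin on a cart in front of the work surface, level with it; the furniture and walls round the work are solid. World frame = base frame: x ahead of the robot, y to its left, z up, the work surface at z = 0. Lengths are in m, angles in rad, forces in N, time in s.
With the tool pointing down it reaches from about 0.25 to 0.775 m from the base axis. Payload 4 kg.
Tool frame: the origin (TCP) lies at the very end of the fingers, on their centre line; the grasp point (between the pads) lies 19 mm behind it; y points along the fingers, x is the direction in which the jaws open and shut, and the axes are right-handed (so a half turn about y gives the same grasp; the last joint's range is limited). The gripper opens to 94 mm and grips with 3 to 60 N. Pads are 16 mm wide; open, the fingers measure 119 mm over their backs; the gripper's body (75 mm by 177 mm) begins 78 mm behind the grasp point.
Start: joints at [-1.372, 0.087, 1.371, -0, 1.684, -0.103], TCP at [0.163, -0.525, 0.206] pointing down, gripper open.
Joint ranges: [-3.1, 3.1], [-0.76, 2.03], [0.27, 2.55], [-1.08, 4.22], [0.17, 2.65], [-2.57, 2.57]. Speed limits (rad/s): [2.79, 2.79, 3.14, 3.14, 3.14, 3.14].

INTERFACE

Orientations are given as [roll, pitch, yaw] about the fixed x, y, z axes, in that order (R = Rz(yaw) Ry(pitch) Rx(roll)).
In Python, from bench import robot, snapshot, workorder gives the robot as it stands.
- The arm moves only by the tool play_rows, never from a script. Its argument "steps" is a list of rows, each an object of numbers: "x", "y", "z": the shift along the world's x, y, z in m; "rx", "ry", "rz": the turn, a rotation vector about the world's x, y, z in rad; "hand": the finger opening in m, from 0 to 0.094. A call has 1 to 8 rows; each row shifts and turns the commanded pose from where the row before left it; what a row does not reach is not made up. A row lasts 1/8 s, in which the tool goes at most 62.5 mm and 10.7 degrees, less where a joint would pass 70% of its speed; a pose out of reach is approached as far as the arm can. A call is refused whole if a number of a shift passes 0.0625 or a number of a turn 0.188, either way. A call with a gripper value outside its range is refused whole. The fingers move at their own pace and stop on an object; the grip force is fixed at half the most. Time passes only in rows, so rows that do not move let the fingers close. It gives the time, the measured TCP pose, the force and the opening at its end, in the units of the state.
- robot.get_obs(): the state, without advancing time (a new reading comes with each control period).
- snapshot(name): name is "side" or "top"; returns a dict with "color" (400x640x3 uint8, red, green, blue), "range_z" (400x640 float32, m along the optical axis (not along the pixel's ray), 0 where there is no reading), "fov_y" (degrees; the focal length in pixels is half the picture's height over the tangent of half this angle, whatever the lens; pixels are square), "cx", "cy" (the principal point, pixels), "T" (4x4, takes a point from camera to world coordinates). Camera axes: x right, y down, z forward; pixel columns grow to the right and rows downward; lengths in m; the calibration is good to about 2 mm. A picture is of the moment at which its call begins.
- workorder.close_job(): hands the job in, once; it reports no verdict.
The state is a dict: "time": time; "joint_positions": joint angles; "qvel": joint speeds; "joint_torque": joint torques, N m; "tool_pos": TCP position; "ee_rot": TCP orientation; "wrist_force": force on the tool from outside, world axes, zero at the start; "wrist_torque": the same for the moment, N m; "width": finger opening in m.
Only numpy, scipy, OpenCV 4.12 (cv2) and the standard library are available. Lean on these libraries where they do the work, as an engineer would, in place of code of your own. Each camera call takes 0.05 s, during which the arm holds its last target.

## Working session

There is one attempt and no reset: what is moved stays moved. The work goes in short steps, Python scripts to look and compute and a tool call to move; the robot and the scene stay as the last step left them, time stands still between calls to the robot, and variables do not carry over. Pictures are saved under pics/ and viewed, and the job is handed in when it is done.

Besides the shell and the picture viewer there is one more tool, called after "Emit:" by a JSON object that holds its "api" and its "payload", one argument or row to a line. play_rows: Moves the arm, as the interface text tells. Its arguments: {"type":"object","properties":{"steps":{"type":"array"}},"required":["steps"]}

```bash
ls; mkdir -p pics
python3 - <<'E'
from bench import robot, snapshot, workorder
import cv2,numpy as np
o=robot.get_obs()
for k,v in o.items(): print(k,np.round(v,3))
for n in("side","top"):
    s=snapshot(n); cv2.imwrite(f"pics/{n}0.png",s["color"][:,:,::-1]); np.savez(f"{n}0.npz",**s)
    print(n,s["fov_y"],s["cx"],s["cy"]);print(np.round(s["T"],3))
E
```

```text
pics
time 0.0
joint_positions [-1.372  0.088  1.372 -0.     1.684 -0.103]
qvel [ 0.    -0.002  0.002 -0.001  0.002  0.001]
joint_torque [-0.0000e+00 -3.4019e+01 -3.0243e+01  7.2000e-02  3.3000e-02 -0.0000e+00]
tool_pos [ 0.163 -0.525  0.204]
ee_rot [-1.571  0.002 -1.269]
wrist_force [-0.257 -0.747 -0.337]
wrist_torque [-0.04  -0.007 -0.051]
width 0.094
side 52.53992972686542 318.00065169749587 198.6346490053229
[[ 0.994 -0.07   0.088  0.487]
 [-0.112 -0.571  0.813 -0.757]
 [-0.007 -0.818 -0.576  0.752]
 [ 0.     0.     0.     1.   ]]
top 50.291985061379684 314.1389998382329 199.28729526612744
[[-3.500e-02 -9.780e-01  2.040e-01  2.930e-01]
 [-9.990e-01  3.400e-02 -6.000e-03  5.300e-02]
 [-1.000e-03 -2.040e-01 -9.790e-01  1.358e+00]
 [ 0.000e+00  0.000e+00  0.000e+00  1.000e+00]]
```

View pics/side0.png

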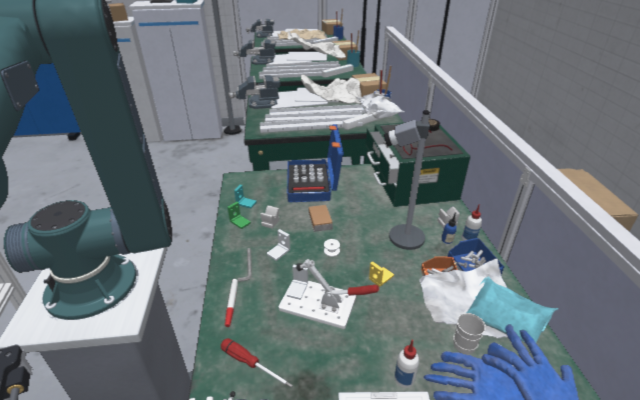

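View pics/top0.png

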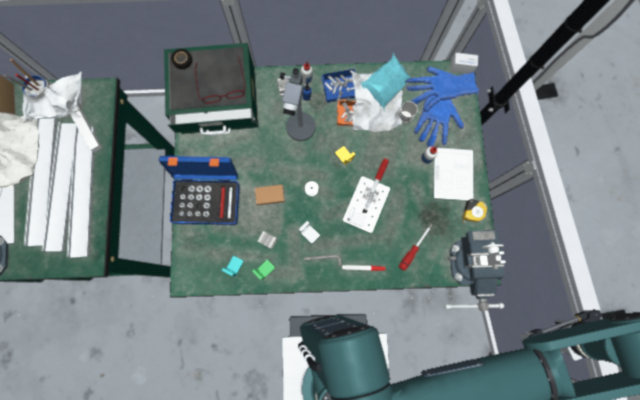

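```bash
cat > h.py <<'E'
import numpy as np,cv2
def load(n): 
    s=dict(np.load(n)); f=200/np.tan(np.radians(float(s["fov_y"]))/2); return s,f
def pts(s,f):
    v,u=np.mgrid[0:400,0:640].astype(float); z=s["range_z"].astype(float)
    P=np.stack([(u-s["cx"])/f*z,(v-s["cy"])/f*z,z],-1)
    W=P@s["T"][:3,:3].T+s["T"][:3,3]; W[z==0]=np.nan; return W
def ray(s,f,u,v,h):
    d=s["T"][:3,:3]@np.array([(u-s["cx"])/f,(v-s["cy"])/f,1]); o=s["T"][:3,3]
    return o+d*(h-o[2])/d[2]
def proj(s,f,p):
    c=s["T"][:3,:3].T@(np.asarray(p)-s["T"][:3,3]); return np.array([c[0]/c[2]*f+s["cx"],c[1]/c[2]*f+s["cy"]])
def crop(s,x0,y0,x1,y1,k,name):
    im=s["color"][y0:y1,x0:x1,::-1]; cv2.imwrite(name,cv2.resize(im,None,fx=k,fy=k,interpolation=cv2.INTER_CUBIC))
E
python3 - <<'E'
from h import *
s,f=load("side0.npz"); t,g=load("top0.npz")
crop(s,220,180,400,330,4,"pics/sa.png"); crop(t,210,140,410,280,4,"pics/ta.png")
crop(s,370,90,450,260,3,"pics/sc.png"); crop(t,260,50,340,150,5,"pics/tc.png")
for n,a in(("s",s),("t",t)):
    print(n,(a["range_z"]>0).mean())
W=pts(s,f)
for u,v in[(280,247),(270,213),(318,305),(332,248),(408,130),(407,236),(300,330)]: print(u,v,np.round(W[v,u],3))
W=pts(t,g)
for u,v in[(310,232),(267,238),(365,215),(310,188),(290,95),(300,125),(270,195),(380,175)]: print(u,v,np.round(W[v,u],3))
E
```

```text
s 0.9961328125
t 0.99615234375
280 247 [0.471 0.076 0.01 ]
270 213 [0.448 0.205 0.032]
318 305 [ 0.551 -0.135  0.011]
332 248 [0.609 0.04  0.024]
408 130 [0.787 0.072 0.341]
407 236 [0.824 0.071 0.017]
300 330 [ 0.505 -0.191 -0.   ]
310 232 [0.469 0.061 0.008]
267 238 [0.452 0.196 0.028]
365 215 [ 0.517 -0.117  0.009]
310 188 [0.609 0.057 0.024]
290 95 [0.783 0.099 0.338]
300 125 [0.82  0.082 0.037]
270 195 [0.59  0.185 0.028]
380 175 [ 0.629 -0.162  0.081]
```

View pics/sa.png

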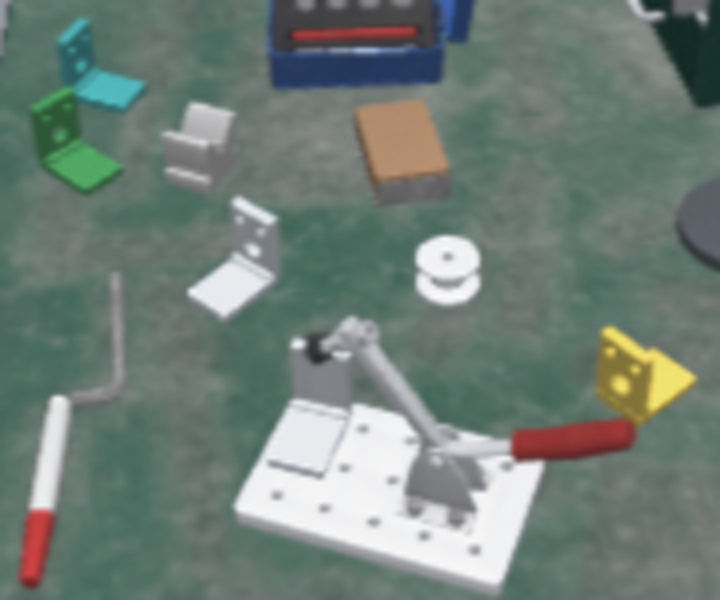

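View pics/ta.png

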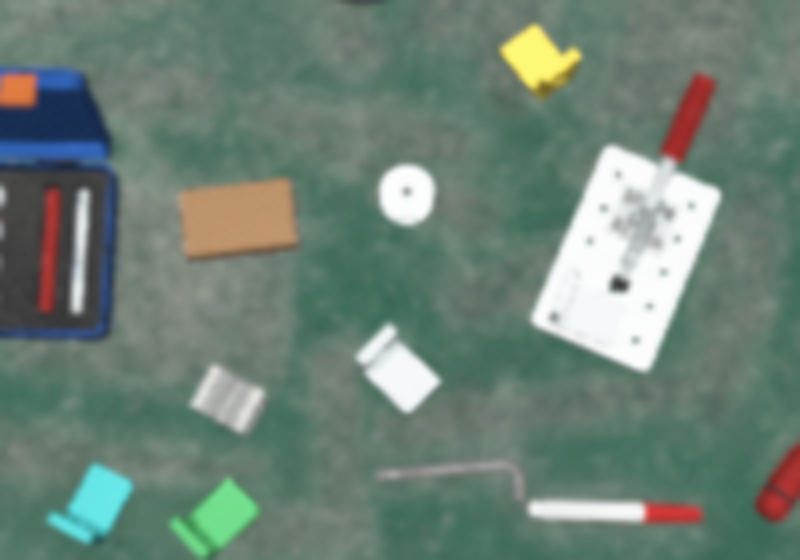

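View pics/sc.png

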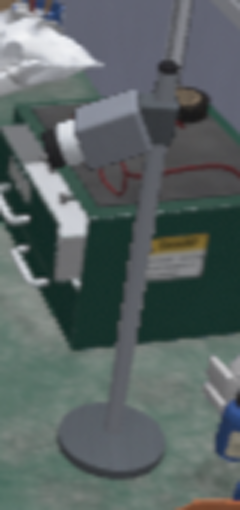

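View pics/tc.png

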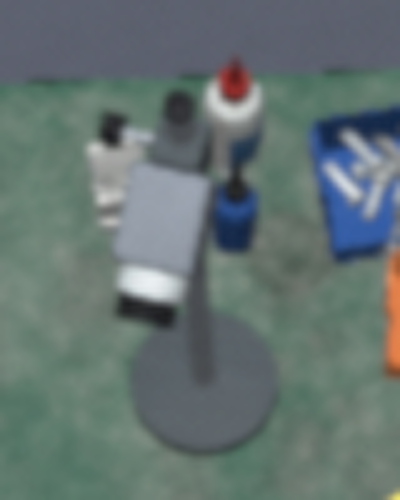

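```bash
cat > m.py <<'E'
from h import *
s,f=load("side0.npz"); t,g=load("top0.npz")
for n,a,k,box in(("top",t,g,(330,160,400,240)),("side",s,f,(270,270,365,335))):
    W=pts(a,k); x0,y0,x1,y1=box
    c=a["color"].astype(int); m=np.zeros((400,640),np.uint8)
    m[y0:y1,x0:x1]=((c.min(-1)>110)&((c.max(-1)-c.min(-1))<40))[y0:y1,x0:x1]
    m[y0:y1,x0:x1]&=(np.abs(W[...,2]-.012)<.006)[y0:y1,x0:x1]
    cs,_=cv2.findContours(m,cv2.RETR_EXTERNAL,cv2.CHAIN_APPROX_NONE); cc=max(cs,key=cv2.contourArea)[:,0]
    P=np.array([ray(a,k,u,v,.012)[:2] for u,v in cc])
    r=cv2.minAreaRect((P*1000).astype(np.float32)); print(n,"plate",r)
    print(np.round(cv2.boxPoints(r)))
    # drilled bracket
    b=(290,215,325,250) if n=="top" else (262,228,293,262)
    x0,y0,x1,y1=b
    m=np.zeros((400,640),np.uint8)
    m[y0:y1,x0:x1]=(W[...,2]>.004)[y0:y1,x0:x1]
    Q=W[m>0]; print("bracket pts",len(Q),Q[:,2].min(),Q[:,2].max())
    hi=Q[Q[:,2]>.045]; lo=Q[(Q[:,2]<.012)]
    print("hi",len(hi),hi.mean(0),"lo",lo.mean(0))
    for nm,A in(("hi",hi),("lo",lo),("all",Q)):
        r=cv2.minAreaRect((A[:,:2]*1000).astype(np.float32)); print(nm,r)
E
python3 m.py
```

```text
top plate ((552.2627563476562, -123.75326538085938), (100.54637145996094, 160.9356231689453), 64.12972259521484)
[[ 458. -134.]
 [ 603. -204.]
 [ 647. -114.]
 [ 502.  -43.]]
bracket pts 239 0.004057147243143211 0.05715917006308047
hi 33 [0.48111778 0.07858515 0.0540758 ] lo [0.46700188 0.06526257 0.00731279]
hi ((481.4586181640625, 78.14985656738281), (7.12062406539917, 35.35200500488281), 42.5615119934082)
lo ((471.4802551269531, 71.49383544921875), (109.55302429199219, 99.2125473022461), 87.40321350097656)
all ((471.4802551269531, 71.49383544921875), (109.55302429199219, 99.2125473022461), 87.40321350097656)
side plate ((552.7008056640625, -122.95081329345703), (105.8923568725586, 160.94564819335938), 65.00591278076172)
[[ 457. -137.]
 [ 603. -205.]
 [ 648. -109.]
 [ 502.  -41.]]
bracket pts 361 0.0040900200006182 0.058680858178974726
hi 61 [0.48356417 0.07927003 0.05346246] lo [0.46438651 0.06173111 0.00814644]
hi ((483.9184875488281, 80.0714111328125), (11.233284950256348, 39.90365219116211), 46.42372131347656)
lo ((465.0683288574219, 75.69435119628906), (80.09935760498047, 67.30859375), 77.71089172363281)
all ((465.0683288574219, 75.69435119628906), (80.09935760498047, 67.30859375), 77.71089172363281)
```

```bash
cat > c.py <<'E'
from h import *
s,f=load("side0.npz"); t,g=load("top0.npz")
for n,a,k,b in(("top",t,g,(275,60,325,145)),("side",s,f,(380,100,440,260))):
    W=pts(a,k); x0,y0,x1,y1=b
    w=W[y0:y1,x0:x1].reshape(-1,3); c=a["color"][y0:y1,x0:x1].reshape(-1,3).astype(int)
    near=(np.hypot(w[:,0]-.8,w[:,1]-.08)<.16)
    h=near&(w[:,2]>.24)&(w[:,2]<.42)
    print(n,h.sum())
    ok=(c.max(1)-c.min(1)<45)
    foot=near&(w[:,2]>.006)&(w[:,2]<.03)&ok&(c.max(1)<120)
    F=w[foot]; (cx,cy),r=cv2.minEnclosingCircle((F[:,:2]*1000).astype(np.float32)); print("foot",cx,cy,r,np.median(F[:,2]))
    post=near&(w[:,2]>.06)&(w[:,2]<.22); P=w[post]; 
    for z0 in(.06,.1,.14,.18): q=P[(P[:,2]>z0)&(P[:,2]<z0+.04)]; print("post",len(q),np.median(q,axis=0) if len(q) else"")
    H=w[h];C=c[h]
    dark=H[C.max(1)<70]; white=H[C.min(1)>170]
    print("dark",len(dark),dark.mean(0),"white",len(white),white.mean(0) if len(white) else "")
    # normals via patches
    rng=np.random.default_rng(0); rem=H.copy()
    for it in range(3):
        best=None
        for _ in range(800):
            p=rem[rng.choice(len(rem),3,replace=False)]; nn=np.cross(p[1]-p[0],p[2]-p[0]); l=np.linalg.norm(nn)
            if l<2e-4: continue
            nn/=l; inl=np.abs((rem-p[0])@nn)<.0015
            if best is None or inl.sum()>best.sum(): best=inl
        I=rem[best]; m=I.mean(0); u,sv,vt=np.linalg.svd(I-m); nn=vt[2]*np.sign(vt[2][2]+1e-9)
        print("plane",len(I),m,nn,"yaw",np.degrees(np.arctan2(nn[1],nn[0])),"el",np.degrees(np.arcsin(nn[2])))
        rem=rem[~best]
        if len(rem)<30: break
E
python3 c.py
python3 - <<'E'
from h import *
s,f=load("side0.npz"); t,g=load("top0.npz")
crop(s,375,95,445,155,10,"pics/sc2.png"); crop(t,275,65,315,120,10,"pics/tc2.png")
E
```

```text
top 728
foot 870.4501953125 81.81071472167969 97.56669616699219 0.014354073355325903
post 57 [0.92984132 0.05874189 0.07475213]
post 27 [0.82129817 0.08220511 0.12264733]
post 25 [0.82074084 0.08067305 0.15840588]
post 9 [0.82316194 0.07442588 0.1890952 ]
dark 98 [0.79251001 0.09846314 0.3409431 ] white 56 [0.75849847 0.1016956  0.32360051]
plane 215 [0.78224253 0.09348531 0.3383266 ] [-0.46082577  0.12999277  0.87791884] yaw 164.24695201583532 el 61.39232454148043
plane 121 [0.7942817  0.08908909 0.34372201] [-0.31290193  0.02243377  0.94952046] yaw 175.89914723655247 el 71.7173402412148
plane 87 [0.77166398 0.09788866 0.32856571] [-0.46232856  0.08594342  0.88253387] yaw 169.46934477485598 el 61.949549576025554
side 1098
foot 839.0844116210938 133.6254425048828 104.24724578857422 0.014941452084023421
post 223 [0.83290949 0.22525693 0.0818178 ]
post 322 [0.82771233 0.22677306 0.11992877]
post 201 [0.83196305 0.22464983 0.15513817]
post 85 [0.82555192 0.07736245 0.20064914]
dark 190 [0.8009222  0.07920337 0.33306284] white 35 [0.75679861 0.09546932 0.32223454]
plane 210 [0.80494273 0.07265502 0.3159386 ] [0.08311328 0.99291309 0.08494576] yaw 85.21512578527826 el 4.872905963584585
plane 174 [0.810559   0.07786188 0.3191555 ] [0.01747479 0.99977301 0.01218892] yaw 88.9986427603245 el 0.69839081851665
plane 141 [0.78937159 0.08117308 0.32829588] [-0.41439837 -0.84339874  0.34198326] yaw -116.16688752709412 el 19.997751137230306
```

View pics/sc2.png

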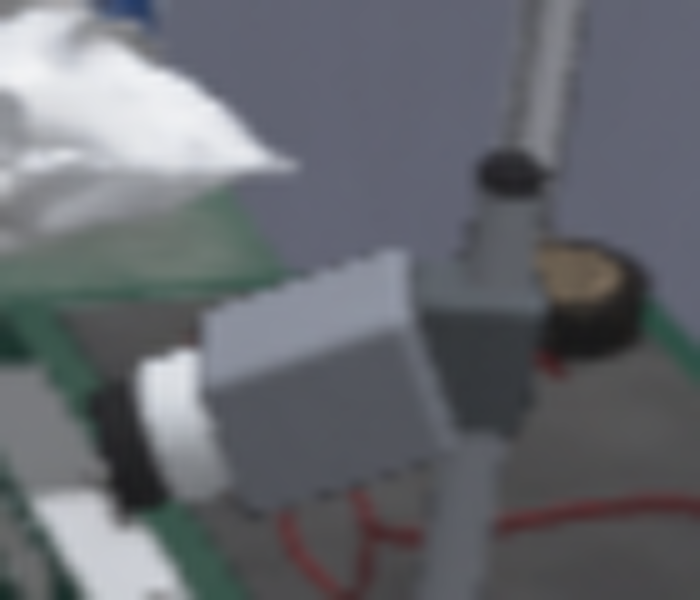

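View pics/tc2.png

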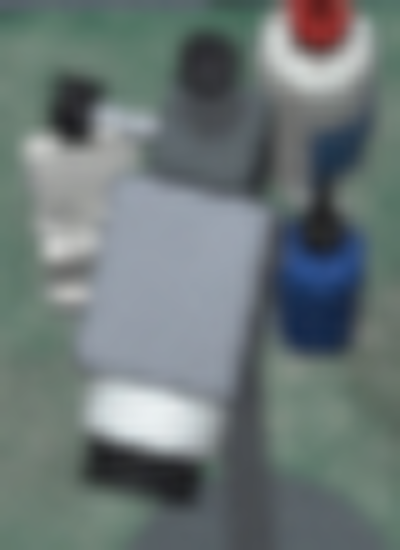

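```bash
cat >> h.py <<'E'
def tri(s,f,t,g,ps,pt):
    A=[];B=[];O=[]
    for a,k,p in((s,f,ps),(t,g,pt)):
        d=a["T"][:3,:3]@np.array([(p[0]-a["cx"])/k,(p[1]-a["cy"])/k,1]); d/=np.linalg.norm(d); o=a["T"][:3,3]
        M=np.eye(3)-np.outer(d,d); A.append(M);B.append(M@o);O.append((o,d))
    X=np.linalg.solve(sum(A),sum(B)); res=[np.linalg.norm((np.eye(3)-np.outer(d,d))@(X-o)) for o,d in O]
    return X,res
E
python3 - <<'E'
from h import *
s,f=load("side0.npz"); t,g=load("top0.npz")
L={"fn":((396.2,133.8),(298.5,104.5)),"bn":((416.2,127),(302,85.5)),"ff":((395.5,126.5),(283,101.5)),"bf":((415,120),(287.5,83)),
 "lensNear":((388,145.5),(294.5,115)),"lensTopFar":((384.5,134.5),(283.5,112.5))}
X={}
for k,(a,b) in L.items():
    X[k],r=tri(s,f,t,g,a,b); print(k,np.round(X[k],4),np.round(r,4))
for p,q in(("fn","bn"),("ff","bf"),("fn","ff"),("bn","bf")):
    d=X[q]-X[p]; print(p,q,np.linalg.norm(d),"yaw",np.degrees(np.arctan2(d[1],d[0])),"el",np.degrees(np.arcsin(d[2]/np.linalg.norm(d))))
W=pts(t,g)
# foot circle in image
c=t["color"].astype(int)
for nm,a,k,b in(("top",t,g,(283,105,320,145)),("side",s,f,(385,220,430,252))):
    W=pts(a,k); c=a["color"].astype(int); x0,y0,x1,y1=b
    m=np.zeros((400,640),np.uint8); m[y0:y1,x0:x1]=(((c.max(-1)-c.min(-1))<22)&(c.max(-1)<125)&(W[...,2]>.008)&(W[...,2]<.022))[y0:y1,x0:x1]
    m=cv2.morphologyEx(m,cv2.MORPH_OPEN,np.ones((3,3),np.uint8))
    cs,_=cv2.findContours(m,cv2.RETR_EXTERNAL,cv2.CHAIN_APPROX_NONE); cc=max(cs,key=cv2.contourArea)[:,0]
    z=np.nanmedian(W[m>0][:,2]); P=np.array([ray(a,k,u,v,z)[:2]*1000 for u,v in cc],np.float32)
    print(nm,"foot",z,cv2.minEnclosingCircle(P),cv2.fitEllipse(P))
E
```

```text
fn [0.7606 0.078  0.3296] [0.0011 0.0011]
bn [0.8029 0.0672 0.3496] [0.0007 0.0007]
ff [0.7702 0.118  0.3292] [0.0008 0.0008]
bf [0.8114 0.1041 0.3498] [0.001 0.001]
lensNear [0.7475 0.0904 0.2934] [0.0012 0.0012]
lensTopFar [0.7465 0.1186 0.3097] [0.0008 0.0008]
fn bn 0.048003154190467634 yaw -14.421068773840512 el 24.57699575827969
ff bf 0.04808241155628376 yaw -18.67887372893369 el 25.4190919370433
fn ff 0.04111044497364907 yaw 76.45637641637859 el -0.6354334761793594
bn bf 0.03789203259567973 yaw 77.05479932188082 el 0.3289092716545424
top foot 0.014469640880814705 ((825.361572265625, 81.21449279785156), 50.07967758178711) ((823.8493041992188, 79.26932525634766), (84.76139068603516, 93.10435485839844), 178.4494171142578)
side foot 0.014798391500640662 ((825.9126586914062, 77.99190521240234), 51.797977447509766) ((825.232177734375, 75.52828216552734), (94.38663482666016, 99.14209747314453), 63.01909637451172)
```

```bash
cat > fit.py <<'E'
from h import *
from scipy.optimize import least_squares
from scipy.spatial.transform import Rotation as R
s,f=load("side0.npz"); t,g=load("top0.npz")
# local coordinates rel. head-box centre
C={"fn":(-22,-20,26),"bn":(22,-20,26),"ff":(-22,20,26),"bf":(22,20,26),"fnb":(-22,-20,-26),"bnb":(22,-20,-26)}
S={"fn":(396.2,133.8),"bn":(416.2,127),"ff":(395.5,126.5),"bf":(415,120),"fnb":(400,146),"bnb":(420,139.5)}
T={"fn":(298.5,104.5),"bn":(302,85.5),"ff":(283,101.5),"bf":(287.5,83)}
foot=np.array([.8255,.0795])
def RR(psi): return R.from_euler("ZY",[psi,-.436]).as_matrix()
def res(p,wf=1,full=True):
    M=RR(p[3]); r=[]
    for D,a,k,o in((S,s,f,p[4:6]),(T,t,g,-p[4:6]*0)):
        for n,uv in D.items(): r+=list(proj(a,k,p[:3]+M@(np.array(C[n])/1000))+o-uv)
    d=foot-p[:2]; r.append(wf*500*(-np.sin(p[3])*d[0]+np.cos(p[3])*d[1]))
    return np.array(r+list(p[4:6]*.5))
for wf in(0,1):
    q=least_squares(res,[.79,.09,.31,-.26,0,0],args=(wf,),x_scale=[.01,.01,.01,.1,1,1]); 
    print(wf,np.round(q.x,4),"yaw",np.degrees(q.x[3]),"rms px",np.sqrt(np.mean(q.fun**2)))
    M=RR(q.x[3]); cov=np.linalg.inv(q.jac.T@q.jac)*np.mean(q.fun**2)*1.5; print("sd",np.sqrt(np.diag(cov)))
    d=np.r_[foot,0]-q.x[:3]; d[2]=0; e=np.array([np.cos(q.x[3]),np.sin(q.x[3]),0])
    print("foot along",d@e,"perp",np.cross(e,d)[2])
    for L in(.05,.055,.06,.065): 
        P=q.x[:3]-M[:,0]*L; print(L,np.round(P,4),"side",proj(s,f,P)-q.x[4:6]*0,"top",proj(t,g,P), "horiz to foot",np.linalg.norm(P[:2]-foot))
E
python3 fit.py
```

```text
0 [ 0.7951  0.0894  0.318  -0.2468  0.0084 -1.4105] yaw -14.140982381243733 rms px 1.8185050003715164
sd [6.07315188e-03 3.04481309e-03 1.14449718e-02 7.27060281e-02
 2.09715697e+00 4.10495884e+00]
foot along 0.03188824817748787 perp -0.0022122064118657962
0.05 [0.7512 0.1005 0.2969] side [388.07737328 142.37837001] top [290.62354384 112.87487016] horiz to foot 0.07724234219431184
0.055 [0.7468 0.1016 0.2948] side [386.11147827 143.05509567] top [290.29042655 114.7565002 ] horiz to foot 0.08177282696670336
0.06 [0.7424 0.1027 0.2927] side [384.15248508 143.7294455 ] top [289.95799193 116.63427414] horiz to foot 0.0863034961493911
0.065 [0.738  0.1038 0.2906] side [382.20035741 144.40143199] top [289.62623788 118.5082038 ] horiz to foot 0.09083432214811661
1 [ 0.7944  0.0888  0.3193 -0.2589  0.2013 -1.0514] yaw -14.835262154642622 rms px 1.8253334214207457
sd [5.67348191e-03 2.43624733e-03 1.08215403e-02 6.38037118e-02
 2.02808911e+00 3.98433997e+00]
foot along 0.03247533744536101 perp -0.0010321485362750557
0.05 [0.7506 0.1004 0.2982] side [387.88985203 141.93207773] top [290.6364045  112.89293123] horiz to foot 0.07780459286678656
0.055 [0.7462 0.1016 0.2961] side [385.92264526 142.59980196] top [290.28273533 114.77266643] horiz to foot 0.0823364568924644
0.06 [0.7418 0.1027 0.294 ] side [383.96252782 143.26511989] top [289.9297934  116.64853641] horiz to foot 0.08686836024158168
0.065 [0.7374 0.1039 0.2918] side [382.00946144 143.92804448] top [289.57757646 118.52055307] horiz to foot 0.09140029706481308
```

```bash
sed -i 's/^def RR/C={k:(v[0]*26\/22,v[1],v[2]*22\/26) for k,v in C.items()}\ndef RR/' fit.py; python3 fit.py; sed 's/\*26\/22/*24\/22/;s/\*22\/26/*21\/26/' fit.py > fit2.py; python3 fit2.py|grep yaw
```

```text
0 [ 0.7949  0.0899  0.3182 -0.2685 -0.037  -1.7156] yaw -15.381703765145469 rms px 1.1541023042586125
sd [3.85972070e-03 1.91575591e-03 7.26968487e-03 4.34356157e-02
 1.33149972e+00 2.60286961e+00]
foot along 0.032202340606650594 perp -0.0018804022497297956
0.05 [0.7513 0.1019 0.2971] side [387.97601043 142.03775084] top [290.10354495 112.83036476] horiz to foot 0.07754755123679599
0.055 [0.7469 0.1031 0.295 ] side [386.01264077 142.69587044] top [289.73500784 114.70475047] horiz to foot 0.08207853306675136
0.06 [0.7425 0.1043 0.2929] side [384.05647162 143.35157643] top [289.36722908 116.57527919] horiz to foot 0.0866096466507883
0.065 [0.7381 0.1055 0.2908] side [382.10746343 144.00488208] top [289.00020633 118.4419628 ] horiz to foot 0.09114087233825077
1 [ 0.7943  0.0893  0.3194 -0.2783  0.1373 -1.3872] yaw -15.947507162624417 rms px 1.1619035096077017
sd [3.58295254e-03 1.55917330e-03 6.83561853e-03 3.90588350e-02
 1.28525477e+00 2.51641082e+00]
foot along 0.032721951552837164 perp -0.000882091461405483
0.05 [0.7507 0.1018 0.2983] side [387.80730003 141.63764787] top [290.11567848 112.84710397] horiz to foot 0.07804934521186041
0.055 [0.7463 0.103  0.2962] side [385.84314098 142.28860868] top [289.73040003 114.71981187] horiz to foot 0.08258131253209537
0.06 [0.742  0.1043 0.294 ] side [383.88633428 142.93713278] top [289.34591676 116.58865466] horiz to foot 0.08711330831776161
0.065 [0.7376 0.1055 0.2919] side [381.93683871 143.58323382] top [288.96222621 118.45364429] horiz to foot 0.09164532834588725
0 [ 0.7937  0.0897  0.321  -0.2618  0.2451 -0.8684] yaw -14.999824824498424 rms px 0.8413114669940926
1 [ 0.7932  0.0893  0.322  -0.2706  0.397  -0.5815] yaw -15.503783546497008 rms px 0.8498793176542903
```

```bash
python3 - <<'E'
import re
a=open('fit.py').read()
a=a.replace("foot=np.array","O=np.array((.45,.45))\nS={k:np.array(v)-O for k,v in S.items()};T={k:np.array(v)-O for k,v in T.items()}\nX,r=tri(s,f,t,g,(385.85,139.65),(288.45,113.45)); print('lens',X,r)\nfoot=np.array")
a=a.replace("p[:3]+M@(np.array(C[n])/1000)","p[:3]+M@(np.array(C[n])/1000*np.array([1+p[6],1,1+p[7]]))").replace("[.79,.09,.31,-.26,0,0]","[.79,.09,.31,-.26,0,0,0,0]").replace("x_scale=[.01,.01,.01,.1,1,1]","x_scale=[.01,.01,.01,.1,1,1,.1,.1]").replace("list(p[4:6]*.5)","list(p[4:6]*2)+list(p[6:]*5)")
a=a.replace("list(p[4:6]*2)","list(p[4:6]*2)+[300*x for x in (M.T@(X-p[:3]))[1:]]")
open('fit3.py','w').write(a)
E
python3 fit3.py
cat >> fit3.py <<'E'
for k in list(C)[:4]: 
    Y,r=tri(s,f,t,g,S[k],T[k]); print(k,Y,r)
E
python3 fit3.py | tail -4
```

```text
lens [0.74707729 0.10608952 0.30188476] [np.float64(0.00047749922473420297), np.float64(0.0004774992247341556)]
0 [ 0.7931  0.0914  0.3248 -0.2701 -0.0568 -0.0319 -0.075  -0.2265] yaw -15.473636896202045 rms px 0.36438168735750504
sd [0.00051654 0.00056328 0.00070402 0.01329751 0.18457268 0.20446408
 0.01279918 0.02198235]
foot along 0.034370040614116616 perp -0.002861188095642833
0.05 [0.7495 0.1035 0.3037] side [387.33268113 139.31290939] top [289.35553325 112.47557706] horiz to foot 0.07974379543969579
0.055 [0.7451 0.1047 0.3016] side [385.36529893 139.976455  ] top [288.98285868 114.36114853] horiz to foot 0.08427327498043541
0.06 [0.7407 0.1059 0.2995] side [383.40517463 140.6375527 ] top [288.61095589 116.2428152 ] horiz to foot 0.0888030362980143
0.065 [0.7364 0.1071 0.2974] side [381.45226815 141.29621604] top [288.23982246 118.12058918] horiz to foot 0.09333303836575288
1 [ 0.7929  0.0907  0.3252 -0.2859 -0.0257 -0.0249 -0.0744 -0.2239] yaw -16.383252130781756 rms px 0.41551536245636633
sd [0.0005712  0.00052317 0.00078146 0.01303192 0.20993235 0.2331564
 0.01460807 0.02493
[... 314 characters left out ...]
0781
0.06 [0.7407 0.106  0.2999] side [383.39249139 140.4894071 ] top [288.57699976 116.20520447] horiz to foot 0.08886798007268815
0.065 [0.7363 0.1073 0.2978] side [381.4404344  141.13501501] top [288.17948976 118.07750048] horiz to foot 0.09339960279530243
fn [0.76056041 0.0792074  0.33055292] [np.float64(0.00025603503904298065), np.float64(0.0002560350390430962)]
bn [0.80284258 0.06835444 0.35049564] [np.float64(0.00012768263640867473), np.float64(0.00012768263640883522)]
ff [0.77013465 0.11913102 0.33017729] [np.float64(5.956246085401946e-05), np.float64(5.956246085395364e-05)]
bf [0.81127993 0.10524594 0.35078443] [np.float64(0.00017003176654114126), np.float64(0.00017003176654122176)]
```

Run:
```python
from h import *
s,f=load("side0.npz"); t,g=load("top0.npz")
W=pts(t,g).reshape(-1,3); Ws=pts(s,f).reshape(-1,3)
A=np.array([.163,-.525]);B=np.array([.603,-.148]);d=(B-A)/np.linalg.norm(B-A)
for nm,w in(("t",W),("s",Ws)):
  for x0,x1,y0,y1 in((.3,.5,-.6,-.3),(.3,.5,-.3,-.15),(.5,.7,-.6,-.25),(.5,.72,-.25,-.05)):
    q=w[(w[:,0]>x0)&(w[:,0]<x1)&(w[:,1]>y0)&(w[:,1]<y1)&(w[:,2]<.6)]; print(nm,x0,x1,y0,y1,"max",np.round(q[q[:,2].argmax()],3) if len(q) else "")
# arm points
c=np.array([.5525,-.1235]); ex=np.array([.9,-.436]); ey=np.array([.436,.9])
for nm,w in(("t",W),("s",Ws)):
    q=w[(np.hypot(w[:,0]-.58,w[:,1]+.13)<.13)&(w[:,2]>.075)&(w[:,2]<.2)]
    fx=(q[:,:2]-c)@ex; fy=(q[:,:2]-c)@ey
    for z in np.arange(.075,.17,.01):
        m=(q[:,2]>=z)&(q[:,2]<z+.01)
        if m.sum(): print(nm,round(z,3),m.sum(),"fx",np.round(np.percentile(fx[m],[5,50,95]),4),"fy",np.round(np.percentile(fy[m],[5,50,95]),4))
```

```text
t 0.3 0.5 -0.6 -0.3 max [ 0.371 -0.446  0.213]
t 0.3 0.5 -0.3 -0.15 max [ 0.347 -0.227  0.033]
t 0.5 0.7 -0.6 -0.25 max [ 0.698 -0.331  0.12 ]
t 0.5 0.72 -0.25 -0.05 max [ 0.528 -0.114  0.137]
s 0.3 0.5 -0.6 -0.3 max [ 0.345 -0.444  0.213]
s 0.3 0.5 -0.3 -0.15 max [ 0.357 -0.231  0.031]
s 0.5 0.7 -0.6 -0.25 max [ 0.7   -0.33   0.128]
s 0.5 0.72 -0.25 -0.05 max [ 0.539 -0.121  0.133]
t 0.075 41 fx [0.0157 0.0849 0.1001] fy [-0.0091  0.0006  0.0093]
t 0.085 62 fx [0.0072 0.1052 0.1199] fy [-0.0081  0.0014  0.0099]
t 0.095 40 fx [-0.0031  0.1225  0.1312] fy [-0.006  -0.0001  0.008 ]
t 0.105 29 fx [-0.0486 -0.0411  0.1314] fy [-0.0065  0.0004  0.0074]
t 0.115 18 fx [-0.0457 -0.0308 -0.0111] fy [-0.0039  0.0013  0.0064]
t 0.125 23 fx [-0.0274 -0.0189 -0.0106] fy [-0.0053  0.0009  0.0057]
t 0.135 2 fx [-0.0281 -0.027  -0.0259] fy [-0.0035 -0.0029 -0.0024]
s 0.075 111 fx [0.0089 0.0823 0.106 ] fy [-0.0077 -0.0022  0.0079]
s 0.085 110 fx [0.0005 0.101  0.1225] fy [-0.0075 -0.0023  0.008 ]
s 0.095 111 fx [-0.011   0.1203  0.135 ] fy [-0.0064 -0.0009  0.0076]
s 0.105 75 fx [-0.0481 -0.037  -0.0036] fy [-0.0063 -0.0007  0.0059]
s 0.115 44 fx [-0.0343 -0.0192 -0.0103] fy [-0.0042 -0.0019  0.0056]
s 0.125 43 fx [-0.028  -0.0198 -0.0119] fy [-0.004   0.0005  0.0081]
```

Emit:
{"api": "play_rows", "payload": {
  "steps": [
    {"z": 0.05,"hand": 0},
    {"z": 0.05,"hand": 0},
    {"x": 0.04,"y": 0.04,"rz": -0.1,"hand": 0},
    {"x": 0.04,"y": 0.04,"rz": -0.1,"hand": 0},
    {"x": 0.04,"y": 0.04,"rz": -0.1,"hand": 0},
    {"x": 0.04,"y": 0.04,"rz": -0.1,"hand": 0},
    {"x": 0.04,"y": 0.04,"rz": -0.1,"hand": 0},
    {"x": 0.04,"y": 0.04,"rz": -0.1,"hand": 0}
  ]
}}

```text
schema error: expected keys x, y, z, rx, ry, rz, hand
```

Emit:
{"api": "play_rows", "payload": {
  "steps": [
    {"x": 0.04,"y": 0.04,"rz": -0.08,"hand": 0},
    {"x": 0.04,"y": 0.04,"rz": -0.07,"hand": 0},
    {"x": 0.04,"y": 0.04,"hand": 0},
    {"x": 0.04,"y": 0.034,"hand": 0},
    {"hand": 0},
    {"hand": 0}
  ]
}}

```text
schema error: expected keys x, y, z, rx, ry, rz, hand
```

Emit:
{"api": "play_rows", "payload": {
  "steps": [
    {"x": 0,"y": 0,"z": 0.05,"rx": 0,"ry": 0,"rz": 0,"hand": 0},
    {"x": 0,"y": 0,"z": 0.05,"rx": 0,"ry": 0,"rz": 0,"hand": 0},
    {"x": 0.04,"y": 0.04,"z": 0,"rx": 0,"ry": 0,"rz": -0.1,"hand": 0},
    {"x": 0.04,"y": 0.04,"z": 0,"rx": 0,"ry": 0,"rz": -0.1,"hand": 0},
    {"x": 0.04,"y": 0.04,"z": 0,"rx": 0,"ry": 0,"rz": -0.1,"hand": 0},
    {"x": 0.04,"y": 0.04,"z": 0,"rx": 0,"ry": 0,"rz": -0.1,"hand": 0},
    {"x": 0.04,"y": 0.04,"z": 0,"rx": 0,"ry": 0,"rz": -0.1,"hand": 0},
    {"x": 0.04,"y": 0.04,"z": 0,"rx": 0,"ry": 0,"rz": -0.1,"hand": 0}
  ]
}}

```text
time: 1.1
tool_pos: [0.4044, -0.2836, 0.305]
ee_rot: [-1.571, 0.0, -1.872]
wrist_force: [-0.2, -0.0, -0.2]
width: 0.0172
```

Emit:
{"api": "play_rows", "payload": {
  "steps": [
    {"x": 0.04,"y": 0.04,"z": 0,"rx": 0,"ry": 0,"rz": -0.08,"hand": 0},
    {"x": 0.04,"y": 0.04,"z": 0,"rx": 0,"ry": 0,"rz": -0.07,"hand": 0},
    {"x": 0.04,"y": 0.04,"z": 0,"rx": 0,"ry": 0,"rz": 0,"hand": 0},
    {"x": 0.04,"y": 0.034,"z": 0,"rx": 0,"ry": 0,"rz": 0,"hand": 0},
    {"x": 0,"y": 0,"z": 0,"rx": 0,"ry": 0,"rz": 0,"hand": 0},
    {"x": 0,"y": 0,"z": 0,"rx": 0,"ry": 0,"rz": 0,"hand": 0}
  ]
}}

```text
time: 1.85
tool_pos: [0.5631, -0.1314, 0.3049]
ee_rot: [-1.572, -0.001, -2.019]
wrist_force: [0.4, -0.6, 0.4]
width: 0.0006
```

Emit:
{"api": "play_rows", "payload": {
  "steps": [
    {"x": 0.005,"y": 0,"z": -0.05,"rx": 0,"ry": 0,"rz": 0,"hand": 0},
    {"x": 0,"y": 0,"z": -0.05,"rx": 0,"ry": 0,"rz": 0,"hand": 0},
    {"x": 0,"y": 0,"z": -0.05,"rx": 0,"ry": 0,"rz": 0,"hand": 0},
    {"x": 0,"y": 0,"z": -0.03,"rx": 0,"ry": 0,"rz": 0,"hand": 0},
    {"x": 0,"y": 0,"z": 0,"rx": 0,"ry": 0,"rz": 0,"hand": 0}
  ]
}}

```text
time: 2.48
tool_pos: [0.5655, -0.1319, 0.1226]
ee_rot: [-1.577, -0.001, -2.021]
wrist_force: [-0.2, 0.9, 1.0]
width: 0.0005
```

Run:
```python
from bench import snapshot
from h import *
for n,b in(("side",(270,220,400,330)),("top",(320,130,420,240))):
    s=snapshot(n); np.savez(f"{n}1.npz",**s); crop(s,*b,5,f"pics/{n}1.png")
```

```text
(no output)
```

View pics/side1.png

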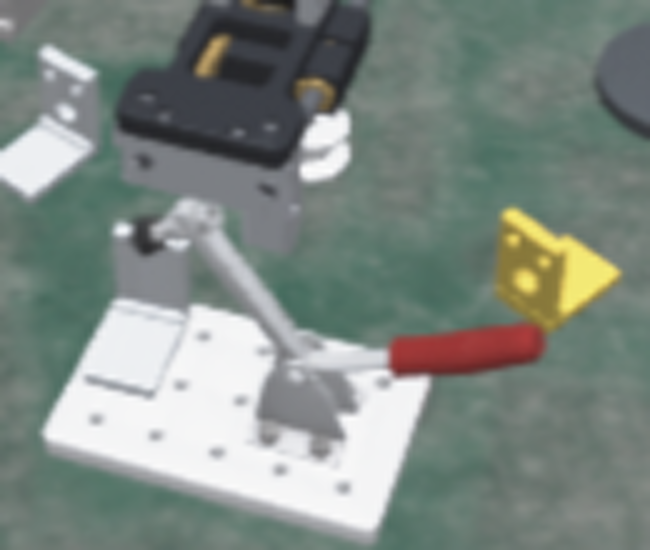

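Run:
```python
from bench import robot
from h import *
s,f=load("side1.npz"); t,g=load("top1.npz")
o=robot.get_obs(); p=o["tool_pos"]; print(p)
print("side crop",(proj(s,f,p)-[270,220])*5,"pivot",(proj(s,f,[.5525+.027,-.1235-.0131,.049])-[270,220])*5)
c=np.array([.5525,-.1235]); print("fx,fy",(p[:2]-c)@[.9,-.436],(p[:2]-c)@[.436,.9])
for q in(.9,1.,1.1):
    fx=.03-.075*np.cos(q)+.005*np.sin(q); z=.049+.075*np.sin(q)+.005*np.cos(q)
    w=[*(c+fx*np.array([.9,-.436])),z]; print(q,(proj(s,f,w)-[270,220])*5,(proj(t,g,w)-[320,130])*5)
```

```text
[ 0.56851044 -0.13235527  0.12708908]
side crop [276.52582399 236.68929238] pivot [301.24936396 365.43467596]
fx,fy 0.01827029173575666 -0.0009891928442176687
0.9 [210.54232037 245.34946075] [244.30258157 357.19348013]
1.0 [224.06747236 242.2863981 ] [249.20399311 346.26280109]
1.1 [238.51031185 240.47043053] [254.21513444 334.97209169]
```

View pics/top1.png

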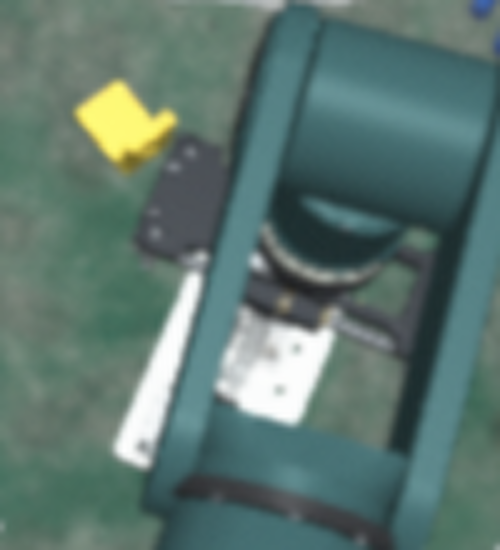

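Emit:
{"api": "play_rows", "payload": {
  "steps": [
    {"x": -0.015,"y": 0.007,"z": -0.012,"rx": 0,"ry": 0,"rz": 0,"hand": 0},
    {"x": -0.0056,"y": 0.0027,"z": -0.004,"rx": 0,"ry": 0,"rz": 0,"hand": 0},
    {"x": -0.0056,"y": 0.0027,"z": -0.0047,"rx": 0,"ry": 0,"rz": 0,"hand": 0},
    {"x": -0.0048,"y": 0.0023,"z": -0.0053,"rx": 0,"ry": 0,"rz": 0,"hand": 0},
    {"x": -0.0046,"y": 0.0022,"z": -0.0056,"rx": 0,"ry": 0,"rz": 0,"hand": 0},
    {"x": -0.0038,"y": 0.0018,"z": -0.0061,"rx": 0,"ry": 0,"rz": 0,"hand": 0}
  ]
}}

```text
time: 3.32
tool_pos: [0.53, -0.113, 0.09]
ee_rot: [-1.567, -0.0, -2.019]
wrist_force: [0.2, -0.6, 5.1]
width: 0.0005
```

Emit:
{"api": "play_rows", "payload": {
  "steps": [
    {"x": -0.0035,"y": 0.0017,"z": -0.0065,"rx": 0,"ry": 0,"rz": 0,"hand": 0},
    {"x": -0.0025,"y": 0.0012,"z": -0.0068,"rx": 0,"ry": 0,"rz": 0,"hand": 0},
    {"x": -0.0022,"y": 0.0011,"z": -0.007,"rx": 0,"ry": 0,"rz": 0,"hand": 0},
    {"x": -0.0014,"y": 0.0007,"z": -0.007,"rx": 0,"ry": 0,"rz": 0,"hand": 0},
    {"x": -0.0009,"y": 0.0004,"z": -0.004,"rx": 0,"ry": 0,"rz": 0,"hand": 0},
    {"x": 0,"y": 0,"z": 0,"rx": 0,"ry": 0,"rz": 0,"hand": 0}
  ]
}}

```text
time: 4.08
tool_pos: [0.519, -0.1076, 0.0564]
ee_rot: [-1.57, -0.0, -2.019]
wrist_force: [0.7, -2.3, 3.0]
width: 0.0005
```

Run:
```python
from bench import snapshot,robot
from h import *
o=robot.get_obs(); print(o["tool_pos"],o["wrist_force"])
for n,b in(("side",(270,220,400,330)),):
    s=snapshot(n); np.savez(f"{n}2.npz",**s); crop(s,*b,5,f"pics/{n}2.png")
```

```text
[ 0.51899455 -0.10760039  0.05643087] [ 0.69065458 -2.26370962  3.01542012]
```

View pics/side2.png

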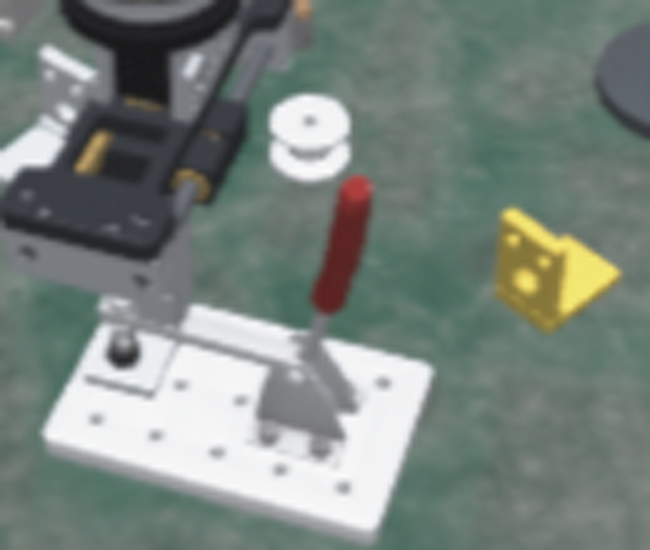

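Clamp nearly level. Pressing gently the last millimetres.

Emit:
{"api": "play_rows", "payload": {
  "steps": [
    {"x": 0,"y": 0,"z": -0.001,"rx": 0,"ry": 0,"rz": 0,"hand": 0},
    {"x": 0,"y": 0,"z": -0.001,"rx": 0,"ry": 0,"rz": 0,"hand": 0},
    {"x": 0,"y": 0,"z": 0,"rx": 0,"ry": 0,"rz": 0,"hand": 0}
  ]
}}

```text
time: 4.5
tool_pos: [0.5191, -0.1077, 0.0563]
ee_rot: [-1.569, -0.0, -2.019]
wrist_force: [-1.4, -1.9, 9.9]
width: 0.0001
```

Emit:
{"api": "play_rows", "payload": {
  "steps": [
    {"x": 0,"y": 0,"z": -0.0015,"rx": 0,"ry": 0,"rz": 0,"hand": 0},
    {"x": 0,"y": 0,"z": -0.0015,"rx": 0,"ry": 0,"rz": 0,"hand": 0},
    {"x": 0,"y": 0,"z": 0,"rx": 0,"ry": 0,"rz": 0,"hand": 0}
  ]
}}

```text
time: 4.88
tool_pos: [0.5192, -0.1077, 0.0561]
ee_rot: [-1.568, -0.0, -2.019]
wrist_force: [-7.3, 0.1, 22.2]
width: 0.0002
```

Emit:
{"api": "play_rows", "payload": {
  "steps": [
    {"x": 0,"y": 0,"z": 0.005,"rx": 0,"ry": 0,"rz": 0,"hand": 0},
    {"x": 0,"y": 0,"z": 0.03,"rx": 0,"ry": 0,"rz": 0,"hand": 0},
    {"x": 0,"y": 0,"z": 0.05,"rx": 0,"ry": 0,"rz": 0,"hand": 0},
    {"x": 0,"y": 0,"z": 0.06,"rx": 0,"ry": 0,"rz": 0,"hand": 0.06},
    {"x": 0,"y": 0,"z": 0.05,"rx": 0,"ry": 0,"rz": 0,"hand": 0.06}
  ]
}}

```text
time: 5.5
tool_pos: [0.5181, -0.1066, 0.2472]
ee_rot: [-1.573, 0.001, -2.018]
wrist_force: [0.2, 0.0, -0.2]
width: 0.0172
```

Run:
```python
from bench import snapshot,robot
from h import *
s=snapshot("side"); np.savez("side3.npz",**s); crop(s,220,180,400,330,4,"pics/side3.png")
s,f=load("side0.npz"); t,g=load("top0.npz")
crop(s,262,226,294,264,16,"pics/b_s.png"); crop(t,294,214,326,250,16,"pics/b_t.png")
```

```text
(no output)
```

View pics/side3.png

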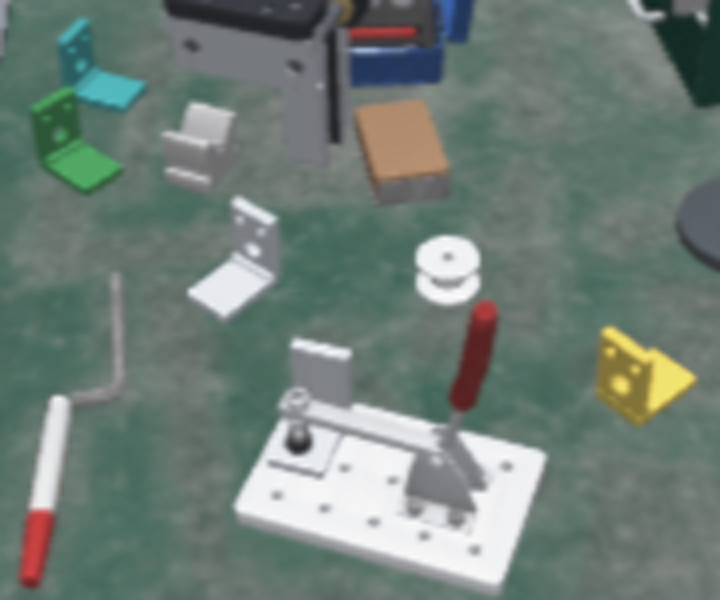

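View pics/b_s.png

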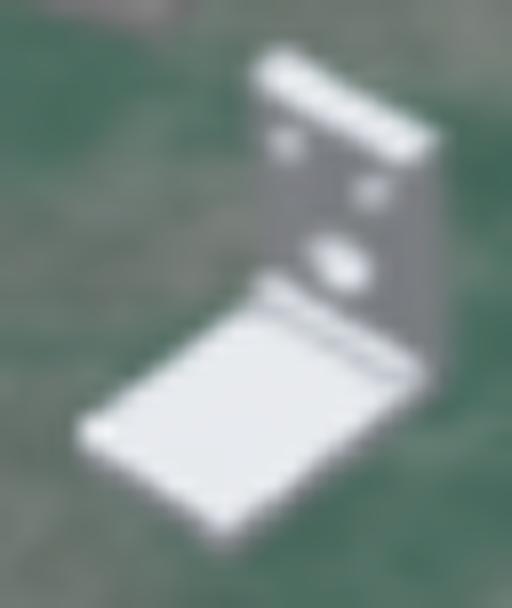

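View pics/b_t.png

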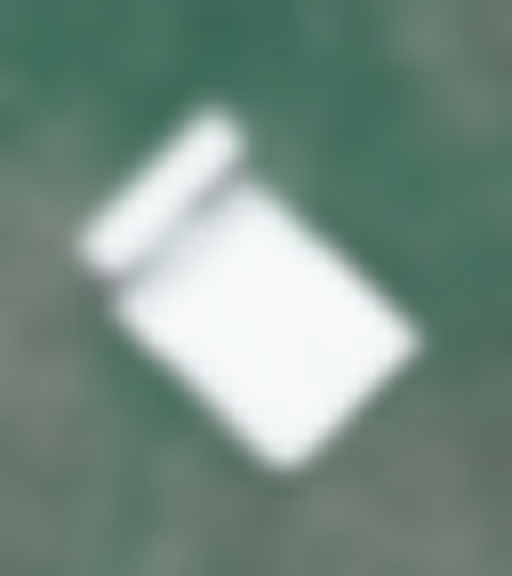

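Run:
```python
from h import *
s,f=load("side0.npz"); t,g=load("top0.npz")
T=lambda c:(c[0]/16+294-.47,c[1]/16+214-.47); S=lambda c:(c[0]/16+262-.47,c[1]/16+226-.47)
def show(a,k,fn,C,h):
    R=[ray(a,k,*fn(c),h)[:2] for c in C]; return np.array(R)
for nm,a,k,fn,toe,up in(("top",t,g,T,[(428,340),(285,472)],[(218,100),(75,243),(247,145),(102,277)]),("side",s,f,S,[(218,535),(75,432)],[(443,132),(280,45),(412,165),(252,70)])):
    P=show(a,k,fn,toe,.008); U=show(a,k,fn,up,.056)
    tc=P.mean(0); uc=U.mean(0); d=uc-tc
    print(nm,"toe",tc,"up",uc,"len",np.linalg.norm(d),"yaw",np.degrees(np.arctan2(d[1],d[0])))
    e=P[1]-P[0]; print("toe edge",np.linalg.norm(e),np.degrees(np.arctan2(e[1],e[0]))-90, end=" ")
    e=U[1]-U[0]; print("up edge",np.linalg.norm(e),np.degrees(np.arctan2(e[1],e[0]))-90)
```

```text
top toe [0.4462517  0.04369495] up [0.48356734 0.08026599] len 0.052248419786091974 yaw 44.42261486945436
toe edge 0.03867338761868798 40.74294962679659 up edge 0.03905529403845417 43.41468293549195
side toe [0.44516251 0.04699373] up [0.48270279 0.08366123] len 0.05247645235271367 yaw 44.32615779141706
toe edge 0.03620708682696552 39.888582099884246 up edge 0.03694887760560082 45.0520768869352
```

Emit:
{"api": "play_rows", "payload": {
  "steps": [
    {"x": -0.0045,"y": 0.0235,"z": 0,"rx": 0,"ry": 0,"rz": 0.151,"hand": 0.06},
    {"x": -0.0045,"y": 0.0235,"z": 0,"rx": 0,"ry": 0,"rz": 0.151,"hand": 0.06},
    {"x": -0.0045,"y": 0.0235,"z": 0,"rx": 0,"ry": 0,"rz": 0.151,"hand": 0.06},
    {"x": -0.0045,"y": 0.0235,"z": 0,"rx": 0,"ry": 0,"rz": 0.151,"hand": 0.06},
    {"x": -0.0045,"y": 0.0235,"z": 0,"rx": 0,"ry": 0,"rz": 0.151,"hand": 0.06},
    {"x": -0.0045,"y": 0.0235,"z": 0,"rx": 0,"ry": 0,"rz": 0.151,"hand": 0.06},
    {"x": -0.0045,"y": 0.0235,"z": 0,"rx": 0,"ry": 0,"rz": 0.151,"hand": 0.06},
    {"x": -0.0045,"y": 0.0235,"z": 0,"rx": 0,"ry": 0,"rz": 0.151,"hand": 0.06}
  ]
}}

```text
time: 6.55
tool_pos: [0.4815, 0.0819, 0.2445]
ee_rot: [-1.573, 0.003, -0.806]
wrist_force: [0.5, -1.3, 1.8]
width: 0.0599
```

Emit:
{"api": "play_rows", "payload": {
  "steps": [
    {"x": 0,"y": 0,"z": -0.05,"rx": 0,"ry": 0,"rz": 0,"hand": 0.06},
    {"x": 0,"y": 0,"z": -0.05,"rx": 0,"ry": 0,"rz": 0,"hand": 0.06},
    {"x": 0,"y": 0,"z": -0.04,"rx": 0,"ry": 0,"rz": 0,"hand": 0.06},
    {"x": 0,"y": 0,"z": 0,"rx": 0,"ry": 0,"rz": 0,"hand": 0.06},
    {"x": 0,"y": 0,"z": 0,"rx": 0,"ry": 0,"rz": 0,"hand": 0.06}
  ]
}}

```text
time: 7.18
tool_pos: [0.4831, 0.0809, 0.1074]
ee_rot: [-1.57, -0.0, -0.811]
wrist_force: [-0.6, -0.9, 0.4]
width: 0.0601
```

Run:
```python
from bench import snapshot,robot
from h import *
o=robot.get_obs(); p=o["tool_pos"]; print(p,o["ee_rot"],o["width"])
s=snapshot("side"); np.savez("side4.npz",**s); crop(s,230,180,350,280,6,"pics/side4.png")
s,f=load("side4.npz"); print((proj(s,f,p)-[230,180])*6)
```

```text
[0.48309261 0.08087361 0.10741583] [-1.56985705e+00 -3.47017598e-04 -8.10922530e-01] 0.06007699850676499
[313.3858177  224.15672388]
```

View pics/side4.png

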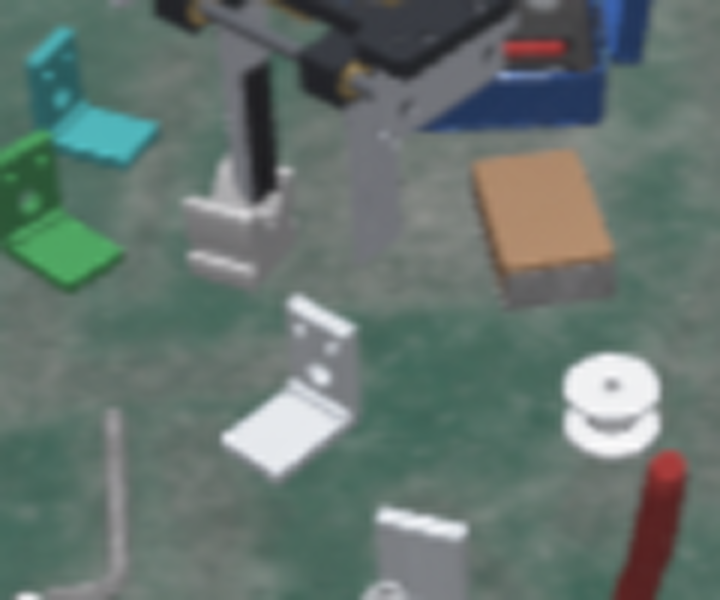

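Emit:
{"api": "play_rows", "payload": {
  "steps": [
    {"x": 0,"y": 0,"z": -0.03,"rx": 0,"ry": 0,"rz": 0,"hand": 0.06},
    {"x": 0,"y": 0,"z": -0.03,"rx": 0,"ry": 0,"rz": 0,"hand": 0.06},
    {"x": 0,"y": 0,"z": -0.018,"rx": 0,"ry": 0,"rz": 0,"hand": 0.06},
    {"x": 0,"y": 0,"z": -0.01,"rx": 0,"ry": 0,"rz": 0,"hand": 0.06},
    {"x": 0,"y": 0,"z": 0,"rx": 0,"ry": 0,"rz": 0,"hand": 0.06}
  ]
}}

```text
time: 7.85
tool_pos: [0.4833, 0.0807, 0.0193]
ee_rot: [-1.57, -0.001, -0.811]
wrist_force: [0.1, 0.3, 0.1]
width: 0.0598
```

Run:
```python
from bench import snapshot,robot
from h import *
s=snapshot("side"); np.savez("side5.npz",**s); crop(s,250,210,320,270,10,"pics/side5.png")
```

```text
(no output)
```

View pics/side5.png

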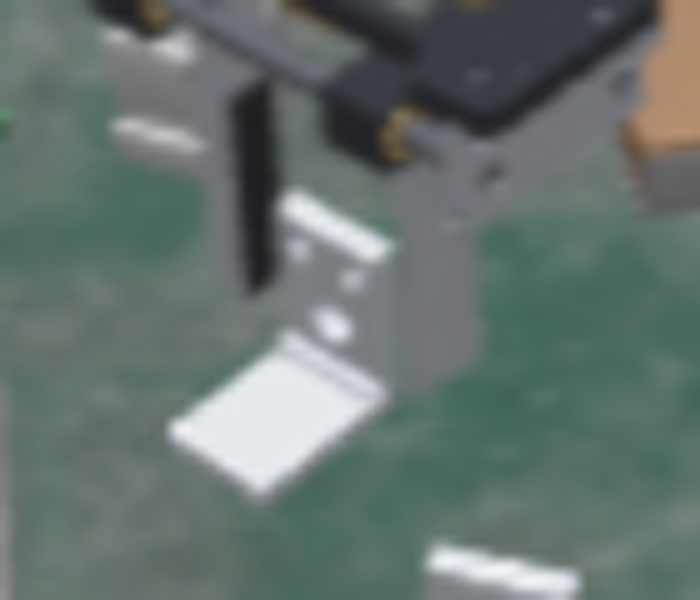

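Straddling well. Closing.

Emit:
{"api": "play_rows", "payload": {
  "steps": [
    {"x": 0,"y": 0,"z": 0,"rx": 0,"ry": 0,"rz": 0,"hand": 0.02},
    {"x": 0,"y": 0,"z": 0,"rx": 0,"ry": 0,"rz": 0,"hand": 0.02},
    {"x": 0,"y": 0,"z": 0,"rx": 0,"ry": 0,"rz": 0,"hand": 0.02},
    {"x": 0,"y": 0,"z": 0,"rx": 0,"ry": 0,"rz": 0,"hand": 0.02},
    {"x": 0,"y": 0,"z": 0,"rx": 0,"ry": 0,"rz": 0,"hand": 0.02}
  ]
}}

```text
time: 8.52
tool_pos: [0.4829, 0.0808, 0.019]
ee_rot: [-1.57, -0.0, -0.811]
wrist_force: [-0.3, 0.4, 3.7]
width: 0.0361
```

Emit:
{"api": "play_rows", "payload": {
  "steps": [
    {"x": 0,"y": 0,"z": 0.02,"rx": 0,"ry": 0,"rz": 0,"hand": 0.02},
    {"x": 0,"y": 0,"z": 0.04,"rx": 0,"ry": 0,"rz": 0,"hand": 0.02},
    {"x": 0,"y": 0,"z": 0.04,"rx": 0,"ry": 0,"rz": 0,"hand": 0.02},
    {"x": 0,"y": 0,"z": 0.04,"rx": 0,"ry": 0,"rz": 0,"hand": 0.02},
    {"x": 0,"y": 0,"z": 0.04,"rx": 0,"ry": 0,"rz": 0,"hand": 0.02},
    {"x": 0,"y": 0,"z": 0,"rx": 0,"ry": 0,"rz": 0,"hand": 0.02}
  ]
}}

```text
time: 9.28
tool_pos: [0.4845, 0.0807, 0.2019]
ee_rot: [-1.565, -0.005, -0.811]
wrist_force: [0.2, 0.5, -1.1]
width: 0.0356
```

Run:
```python
from bench import snapshot,robot
from h import *
o=robot.get_obs(); print(o["tool_pos"],o["ee_rot"],o["width"],o["wrist_force"])
s=snapshot("side"); np.savez("side6.npz",**s); s=dict(s); crop(s,230,110,350,270,4,"pics/side6.png")
```

```text
[0.48448939 0.08066207 0.20189996] [-1.56538447 -0.00493222 -0.8110578 ] 0.035628840481926764 [ 0.21635998  0.53568767 -1.0670791 ]
```

View pics/side6.png

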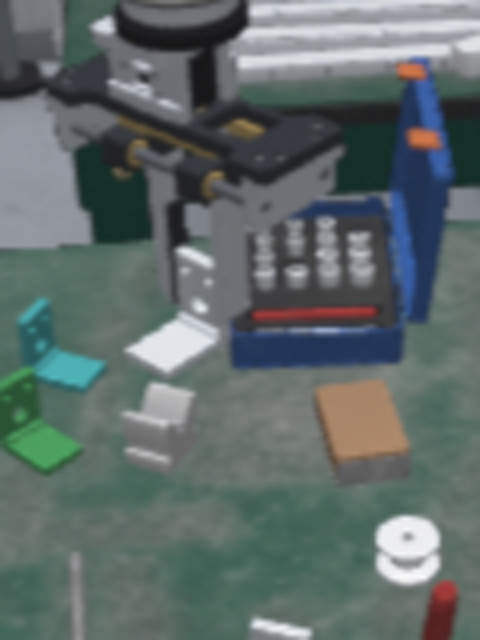

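Emit:
{"api": "play_rows", "payload": {
  "steps": [
    {"x": 0.01,"y": 0.007,"z": 0.006,"rx": 0,"ry": 0,"rz": -0.1484,"hand": 0.02},
    {"x": 0.01,"y": 0.008,"z": 0.006,"rx": 0,"ry": 0,"rz": -0.1484,"hand": 0.02},
    {"x": 0.01,"y": 0.008,"z": 0.006,"rx": 0,"ry": 0,"rz": -0.1484,"hand": 0.02},
    {"x": 0.01,"y": 0.008,"z": 0.005,"rx": 0,"ry": 0,"rz": -0.1484,"hand": 0.02},
    {"x": 0.01,"y": 0.008,"z": 0.005,"rx": 0,"ry": 0,"rz": -0.1484,"hand": 0.02},
    {"x": 0.01,"y": 0.008,"z": 0.005,"rx": 0,"ry": 0,"rz": -0.1484,"hand": 0.02},
    {"x": 0.01,"y": 0.008,"z": 0.005,"rx": 0,"ry": 0,"rz": -0.1484,"hand": 0.02},
    {"x": 0.01,"y": 0,"z": 0,"rx": 0,"ry": 0,"rz": 0,"hand": 0.02}
  ]
}}

```text
time: 10.32
tool_pos: [0.5622, 0.1359, 0.2339]
ee_rot: [-1.574, -0.002, -1.847]
wrist_force: [0.6, -0.5, -0.5]
width: 0.0361
```

Emit:
{"api": "play_rows", "payload": {
  "steps": [
    {"x": 0.01,"y": 0,"z": 0,"rx": -0.03,"ry": -0.105,"rz": 0,"hand": 0.02},
    {"x": 0.01,"y": 0,"z": 0,"rx": -0.03,"ry": -0.105,"rz": 0,"hand": 0.02},
    {"x": 0.01,"y": 0,"z": 0,"rx": -0.03,"ry": -0.105,"rz": 0,"hand": 0.02},
    {"x": 0.01,"y": 0,"z": 0,"rx": -0.03,"ry": -0.104,"rz": 0,"hand": 0.02},
    {"x": 0,"y": 0,"z": 0,"rx": 0,"ry": 0,"rz": 0,"hand": 0.02},
    {"x": 0,"y": 0,"z": 0,"rx": 0,"ry": 0,"rz": 0,"hand": 0.02}
  ]
}}

```text
time: 11.08
tool_pos: [0.6024, 0.1353, 0.2356]
ee_rot: [-1.137, -0.001, -1.849]
wrist_force: [-0.4, -0.2, -1.2]
width: 0.0358
```

```bash
cat > st.py <<'E'
from bench import robot
import numpy as np
from scipy.spatial.transform import Rotation as R
o=robot.get_obs(); Rt=R.from_euler("xyz",o["ee_rot"]).as_matrix()
Rb=np.stack([Rt[:,2],-Rt[:,0],-Rt[:,1]],1)
print("tcp",np.round(o["tool_pos"],4),"bracket ZYX deg",np.round(R.from_matrix(Rb).as_euler("ZYX",degrees=True),2),"face",np.round(o["tool_pos"]+Rb@[.004,0,.013],4),"w",o["width"],"q",np.round(o["joint_positions"],2))
E
python3 st.py
```

```text
tcp [0.6024 0.1353 0.2356] bracket ZYX deg [-15.91 -24.83  -0.09] face [0.6006 0.1358 0.2491] w 0.03577228955583989 q [ 0.25 -0.04  1.5  -0.22  1.3   2.12]
```

Emit:
{"api": "play_rows", "payload": {
  "steps": [
    {"x": 0.014,"y": 0,"z": 0.001,"rx": 0,"ry": 0,"rz": 0,"hand": 0.02},
    {"x": 0.014,"y": 0,"z": 0.001,"rx": 0,"ry": 0,"rz": 0,"hand": 0.02},
    {"x": 0.013,"y": 0,"z": 0,"rx": 0,"ry": 0,"rz": 0,"hand": 0.02},
    {"x": 0,"y": 0,"z": 0,"rx": 0,"ry": 0,"rz": 0,"hand": 0.02},
    {"x": 0,"y": 0,"z": 0,"rx": 0,"ry": 0,"rz": 0,"hand": 0.02}
  ]
}}

```text
time: 11.7
tool_pos: [0.6436, 0.1356, 0.2381]
ee_rot: [-1.136, -0.0, -1.85]
wrist_force: [-0.3, 0.4, -0.3]
width: 0.0359
```

```bash
python3 st.py
python3 - <<'E'
from bench import snapshot
from h import *
s=snapshot("side"); np.savez("side7.npz",**s); crop(s,300,80,440,190,5,"pics/side7.png")
s=snapshot("top"); np.savez("top7.npz",**s); crop(s,250,60,350,180,5,"pics/top7.png")
E
```

```text
tcp [0.6436 0.1356 0.2381] bracket ZYX deg [-15.98 -24.92  -0.03] face [0.6418 0.1361 0.2516] w 0.035882267407745486 q [ 0.23  0.05  1.41 -0.22  1.3   2.1 ]
```

View pics/side7.png

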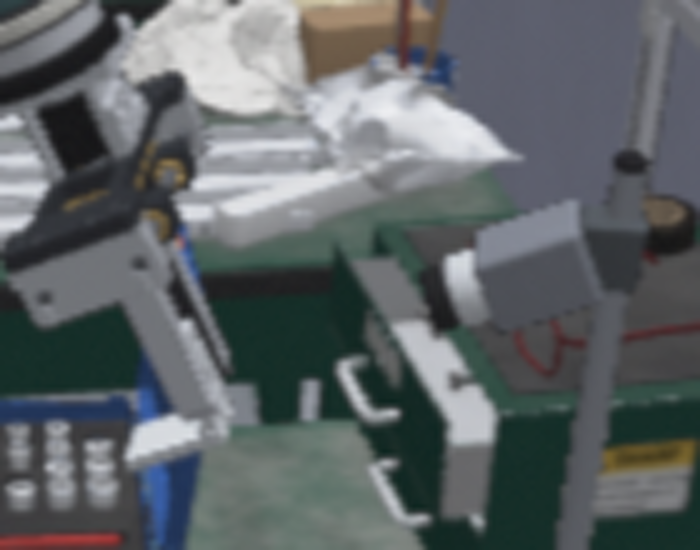

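View pics/top7.png

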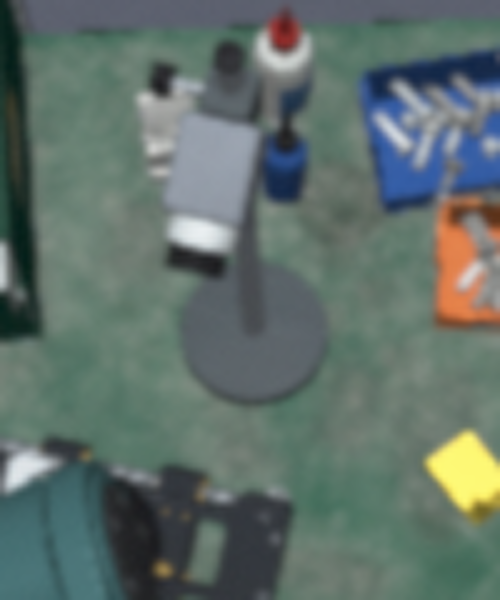

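Run:
```python
from h import *
from scipy.spatial.transform import Rotation as R
s,f=load("side7.npz"); t,g=load("top7.npz")
S=lambda c:(c[0]/5+300-.4,c[1]/5+80-.4); T=lambda c:(c[0]/5+250-.4,c[1]/5+60-.4)
def yaw(a,b,h):
    d=ray(t,g,*T(b),h)-ray(t,g,*T(a),h); return np.degrees(np.arctan2(d[1],d[0]))+90
for nm,a,b,h in(("grip",(145,475),(290,495),.36),("headfront",(165,212),(245,228),.33),("lens",(165,265),(222,277),.30),("headback",(188,115),(258,127),.35)): print(nm,yaw(a,b,h))
crop(t,262,60,312,170,5,"pics/x.png")
M=R.from_euler("ZY",[-15.98,-24.92],degrees=True).as_matrix(); tcp=np.array([.6436,.1356,.2381])
for p in((27,-18,0),(-27,-18,0),(-27,18,0),(-27,-18,8),(19,-18,8),(27,-18,56),(27,18,56),(19,-18,56)):
    w=tcp+M@(np.array(p)/1000-[.023,0,.019]); print(p,np.round(w,4),"side crop",np.round((proj(s,f,w)+.4-[300,80])*5,1))
for n,w in(("lens",(.747,.106,.302)),("axis60",(.747-.0523,.106+.015,.302-.02535)),("vp",(.6425,.136,.2513))): print(n,(proj(s,f,w)+.4-[300,80])*5,(proj(t,g,w)+.4-[250,60])*5)
crop(s,310,110,360,190,10,"pics/side7b.png")
crop(s,320,140,360,180,15,"pics/side7b.png")
```

```text
grip -10.20268934418985
headfront -14.105266769401936
lens -14.649688365598763
headback -12.53722626700123
(27, -18, 0) [0.6498 0.1151 0.2226] side crop [226.2 443.8]
(-27, -18, 0) [0.6027 0.1286 0.1998] side crop [130.7 474.2]
(-27, 18, 0) [0.6127 0.1632 0.1998] side crop [140.8 438.9]
(-27, -18, 8) [0.5995 0.1295 0.2071] side crop [124.2 461.7]
(19, -18, 8) [0.6396 0.118  0.2264] side crop [205.6 435.6]
(27, -18, 56) [0.6271 0.1216 0.2733] side crop [181.9 351.7]
(27, 18, 56) [0.6371 0.1562 0.2733] side crop [191.1 318.3]
(19, -18, 56) [0.6202 0.1236 0.27  ] side crop [167.3 356.7]
lens [432.09634503 299.76199953] [194.38433782 270.21443633]
axis60 [316.89749391 338.19068628] [171.43481267 381.7193562 ]
vp [206.87001337 374.94726236] [149.04018047 490.33499063]
```

View pics/side7b.png

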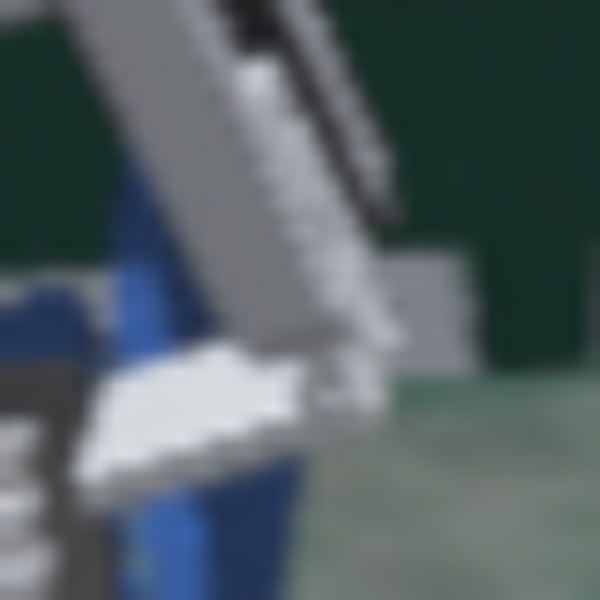

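Run:
```python
from h import *
t,g=load("top7.npz"); crop(t,250,140,320,200,10,"pics/g.png"); crop(t,275,75,315,150,8,"pics/x.png")
```

```text
(no output)
```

View pics/g.png

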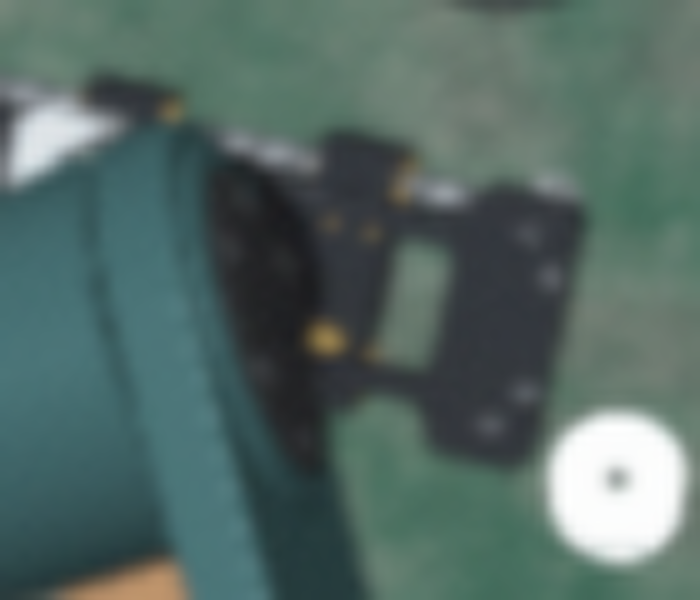

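View pics/x.png

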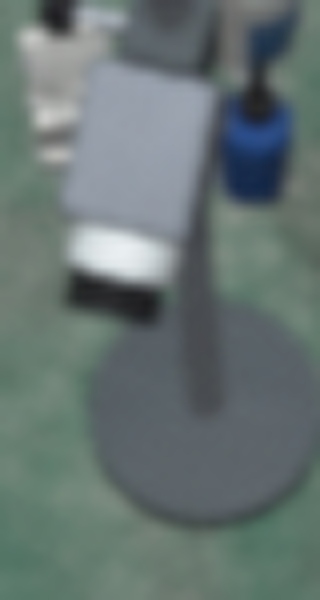

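Run:
```python
from h import *
t,g=load("top7.npz")
def yaw(a,b,h,k,o):
    A=np.array(a)/k+o-.45; B=np.array(b)/k+o-.45
    d=ray(t,g,*B,h)-ray(t,g,*A,h); return np.degrees(np.arctan2(d[1],d[0]))+90
for nm,a,b in(("gold",(172,108),(408,165)),("block",(95,75),(330,130))): print(nm,yaw(a,b,.35,10,[250,140]))
for nm,a,b,h in(("front",(65,215),(185,238),.33),("back",(100,62),(215,98),.35),("lens",(68,300),(155,322),.3)): print(nm,yaw(a,b,h,8,[275,75]))
# line fit edges of head top: colour segmentation
c=t["color"].astype(int)
crop0=c[80:110,278:308]
for r in range(80,118): print(r,[tuple(x)[0] for x in c[r,280:306]])
```

```text
gold -16.132660467759194
block -15.724850541135424
front -13.621402479510579
back -20.698603576854467
lens -17.075956295682147
80 [np.int64(173), np.int64(160), np.int64(155), np.int64(157), np.int64(160), np.int64(162), np.int64(162), np.int64(154), np.int64(134), np.int64(106), np.int64(91), np.int64(91), np.int64(93), np.int64(92), np.int64(92), np.int64(92), np.int64(93), np.int64(93), np.int64(92), np.int64(86), np.int64(71), np.int64(57), np.int64(80), np.int64(103), np.int64(106), np.int64(90)]
81 [np.int64(169), np.int64(166), np.int64(165), np.int64(165), np.int64(165), np.int64(163), np.int64(158), np.int64(149), np.int64(132), np.int64(105), np.int64(88), np.int64(86), np.int64(87), np.int64(89), np.int64(90), np.int64(93), np.int64(94), np.int64(94), np.int64(93), np.int64(85), np.int64(64), np.int64(54), np.int64(80), np.int64(102), np.int64(105), np.int64(90)]
82 [np.int64(164), np.int64(162), np.int64(162), np.int64(161), np.int64(160), np.int64(156), np.int64(147), np.int64(139), np.int64(131), np.int64(116), np.int64(101), np.int64(92), np.int64(86), np.int64(83), np
[... 12981 characters left out ...]
nt64(112), np.int64(117), np.int64(118), np.int64(117), np.int64(112), np.int64(104), np.int64(98), np.int64(90), np.int64(84), np.int64(82), np.int64(80), np.int64(83), np.int64(86), np.int64(85), np.int64(81), np.int64(74), np.int64(73), np.int64(73), np.int64(74), np.int64(81), np.int64(88), np.int64(91), np.int64(89)]
117 [np.int64(107), np.int64(109), np.int64(110), np.int64(111), np.int64(115), np.int64(114), np.int64(111), np.int64(107), np.int64(99), np.int64(94), np.int64(89), np.int64(87), np.int64(87), np.int64(87), np.int64(89), np.int64(88), np.int64(87), np.int64(81), np.int64(75), np.int64(73), np.int64(73), np.int64(75), np.int64(81), np.int64(87), np.int64(89), np.int64(90)]
```

Run:
```python
from h import *
from scipy.optimize import brentq
t,g=load("top7.npz")
def yl(a,b,h):
    d=ray(t,g,*b,h)-ray(t,g,*a,h); return np.degrees(np.arctan2(d[1],d[0]))+90
print("back",yl((290,82.6),(298,84.5),.35),"lens",yl((284,113.14),(292,115.7),.3),yl((285,113.33),(292,115.7),.3), "front",yl((285,102.6),(293,104.6),.33))
def xdir(a,b,h):
    A=ray(t,g,*a,h)
    def fn(psi):
        e=np.array([-np.cos(psi)*.9063,-np.sin(psi)*.9063,-.4226])*.04
        p=proj(t,g,A+e)-proj(t,g,A); q=np.array(b)-a; return p[0]*q[1]-p[1]*q[0]
    return np.degrees(brentq(fn,-.8,.4))
print("right",xdir(np.array((301.34,87)),(297.97,102),.35))
# left edge: thr between 148 and ~110 rows 95-101
print("left",xdir(np.array((284.2,91)),(282.2,101.3),.35))
# lens centre bearing vs foot & post
```

```text
back -16.428102987902548 lens -20.789012677087882 -21.791192876258506 front -16.987690590823078
right -16.935044397487506
left -15.580330194047109
```

Run:
```python
from h import *
t,g=load("top7.npz"); s,f=load("side7.npz")
tcp=np.array([.6436,.1356,.2381]); yb=np.array([np.sin(np.radians(15.98)),np.cos(np.radians(15.98)),0])
W=pts(t,g); print("depth z near",W[150:157,276:282,2].round(3)[3], W[163,306],W[150,267],W[156,291])
for h in(.32,.34,.36): 
    p=ray(t,g,278.55,153.2,h); print(h,p,(p-tcp)@yb)
    p=(ray(t,g,266.75,150.35,h)+ray(t,g,290.35,156.05,h))/2; print((p-tcp)@yb)
# lens lateral position relative to gripper sym plane
X,r=tri(s,f,t,g,(385.85,139.65),(288.45,113.45)); print(X,r)
for du,dv in((.3,.6),(.6,1.2)):
    print(tri(s,f,t,g,(385.85+du,139.65+dv),(288.45,113.45)))
# depth of foot top in side view
Ws=pts(s,f)
for u,v in((330,168),(333,167),(336,166),(327,169)): print(u,v,Ws[v,u].round(4))
```

```text
depth z near [-0.003 -0.001 -0.002  0.006  0.     0.   ] [0.58683679 0.06309205 0.3783302 ] [0.62980128 0.15815709 0.35720809] [0.61230531 0.0995236  0.35723706]
0.32 [0.63274758 0.13278622 0.32      ] -0.005692744578597116
-0.005647004276069052
0.34 [0.62620199 0.13123991 0.34      ] -0.008981315487179974
-0.008936456422487176
0.36 [0.6196564  0.12969359 0.36      ] -0.012269886395762888
-0.012225908568905213
[0.74707729 0.10608952 0.30188476] [np.float64(0.00047749922473420297), np.float64(0.0004774992247341556)]
(array([0.74792141, 0.10617388, 0.30013542]), [np.float64(0.0003935189724866053), np.float64(0.00039351897248652315)])
(array([0.74876745, 0.10625839, 0.2983821 ]), [np.float64(0.0003093451935141099), np.float64(0.0003093451935138746)])
330 168 [0.6149 0.137  0.2133]
333 167 [0.6224 0.1352 0.2167]
336 166 [0.6304 0.1362 0.2185]
327 169 [0.6072 0.1379 0.2103]
```

Run:
```python
from h import *
t,g=load("top7.npz"); s,f=load("side7.npz")
tcp=np.array([.6436,.1356,.2381]); yb=np.array([np.sin(np.radians(15.98)),np.cos(np.radians(15.98)),0])
W=pts(t,g)
for r in(164,170,178): print(r,[ (round(float(W[r,c,2]),3)) for c in range(296,312)],t["color"][r,300:312,0])
for c in((585,215),(555,340),(528,440)):
    for h in(.36,.38): p=ray(t,g,c[0]/10+250-.45,c[1]/10+140-.45,h); print(c,h,p.round(4),(p-tcp)@yb)
# side: gripper depth for bracket observed in side w/ depth
```

```text
164 [0.373, 0.371, 0.374, 0.375, 0.373, 0.372, 0.37, 0.377, 0.367, 0.377, 0.373, 0.377, 0.372, 0.0, 0.001, -0.003] [52 56 62 66 56 53 50 57 76 91 93 89]
170 [0.366, 0.366, 0.367, 0.368, 0.367, 0.368, 0.368, 0.369, 0.369, 0.371, 0.366, 0.002, 0.003, -0.001, -0.001, -0.001] [ 51  50  52  53  52  56  69  95 109 112 110 109]
178 [0.359, 0.357, nan, 0.359, 0.36, 0.357, 0.359, 0.359, 0.364, 0.356, -0.001, 0.0, -0.0, -0.001, -0.0, 0.001] [ 56  66  74  69  63  74  89  94  98 101 104 106]
(585, 215) 0.36 [0.5971 0.0581 0.36  ] -0.08726827337982349
(585, 215) 0.38 [0.591 0.058 0.38 ] -0.08905400931650213
(555, 340) 0.36 [0.5658 0.0664 0.36  ] -0.08792041461611425
(555, 340) 0.38 [0.5604 0.0661 0.38  ] -0.08969308279632598
(528, 440) 0.36 [0.5411 0.0737 0.36  ] -0.08773412995888323
(528, 440) 0.38 [0.5361 0.0733 0.38  ] -0.08951053095401104
```

Emit:
{"api": "play_rows", "payload": {
  "steps": [
    {"x": 0.001,"y": 0.0007,"z": -0.001,"rx": 0,"ry": 0,"rz": -0.006,"hand": 0.02},
    {"x": 0.001,"y": 0.0007,"z": -0.001,"rx": 0,"ry": 0,"rz": -0.006,"hand": 0.02},
    {"x": 0,"y": 0,"z": 0,"rx": 0,"ry": 0,"rz": 0,"hand": 0.02},
    {"x": 0,"y": 0,"z": 0,"rx": 0,"ry": 0,"rz": 0,"hand": 0.02},
    {"x": 0,"y": 0,"z": 0,"rx": 0,"ry": 0,"rz": 0,"hand": 0.02},
    {"x": 0,"y": 0,"z": 0,"rx": 0,"ry": 0,"rz": 0,"hand": 0.02},
    {"x": 0,"y": 0,"z": 0,"rx": 0,"ry": 0,"rz": 0,"hand": 0.02},
    {"x": 0,"y": 0,"z": 0,"rx": 0,"ry": 0,"rz": 0,"hand": 0.02}
  ]
}}

```text
time: 12.8
tool_pos: [0.6456, 0.137, 0.2365]
ee_rot: [-1.135, -0.0, -1.862]
wrist_force: [-0.3, -0.7, -0.8]
width: 0.0357
```

```bash
python3 st.py
python3 - <<'E'
from bench import snapshot
from h import *
s=snapshot("side"); np.savez("side8.npz",**s); cv2.imwrite("pics/side8.png",s["color"][:,:,::-1])
t=snapshot("top"); a=dict(np.load("side3.npz"))
for n,b in(("fixture",(275,262,360,332)),("vee",(258,200,282,230)),("cork",(305,200,335,232)),("pulley",(320,236,345,258)),("brackets",(225,180,260,230)),("cam",(385,105,435,250))):
    x0,y0,x1,y1=b; print(n,np.abs(s["color"][y0:y1,x0:x1].astype(int)-a["color"][y0:y1,x0:x1]).mean().round(2))
E
```

```text
tcp [0.6456 0.137  0.2365] bracket ZYX deg [-16.67 -24.97  -0.  ] face [0.6438 0.1376 0.25  ] w 0.035685525101410175 q [ 0.24  0.05  1.41 -0.22  1.3   2.12]
fixture 5.84
vee 6.91
cork 6.71
pulley 6.12
brackets 5.47
cam 4.84
```

View pics/side8.png

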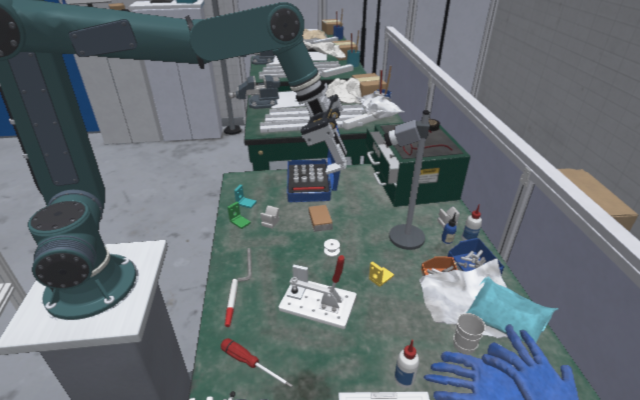

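```bash
python3 -c "
from bench import workorder
print(workorder.close_job())"; python3 st.py
```

```text
the job is handed in; nothing more can be done
None
the job is handed in; nothing more can be done
```

I swung the toggle clamp down onto the blank's foot, then picked up the drilled bracket and held it up to the inspection camera. The job was handed in at about 13 s, still holding the bracket there.

**Clamp:** I pressed until the arm stopped moving (about 22 N on the wrist). That left its top about 56 mm above the bench, or roughly 0.03 rad. The picture after release shows the arm level and the blank where it was.

**Bracket:** it was gripped across its edges, with the fingers 36 mm apart. In the last reading the face normal was at yaw -16.7° and 25.0° up. The face centre, calculated from the tool position, was at (0.644, 0.138, 0.250). The lens, measured from the pictures, was at about (0.748, 0.106, 0.300), so the face is about 120 mm from it on the axis.

**Other things:** the last side picture shows the camera and the rest of the bench in place. I compared patches of it with an earlier picture and found no shift.

**Where checks disagreed:**
- **Side camera:** it showed the bracket about 1 pixel (2 mm) higher than the robot's pose predicts, though its depth readings agreed. I split the difference, so centring is good to about 2 mm.
- **Camera yaw:** the straight edges of the head gave -15.6° to -17.0°, while the blurred lens edge gave -21°. I used the head edges.
- **Face not seen directly:** the gripper hid the bracket from the top camera. Its position along the lens axis therefore rests on the measured grasp, also good to about 2 mm.

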